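# Shift the H-gate gear lever across and into third

## Task

The driving-simulator gear shifter, in for repair on the blue mat, has its lever somewhere in the left-hand slot of the H-gate (first gear ahead, second behind). Using only the outside of the fingers, without pinching the lever, push it to neutral, across to the right, and then forward until it is fully home in third, without letting it drop back into fourth. Leave the lever there, let go of it, and leave the loose things on the mat where they are.

Things in the scene. Friction and masses are not known exactly. Their poses are not given: they have to be found in the camera images.
- shifter: Black steel gear shifter with an aluminium gate plate (130 mm along x, 96 mm along y, top 112 mm above the bench), bolted to a grey plate 200 x 160 mm on a blue mat 300 x 460 mm, 4 mm thick; all one fixed unit that does not move when pushed. Origin on the bench below the middle of the gate; x forward (away from the driver, roughly away from the robot), y left, z up.
- gate (a point): Centre of the H cut-out on the gate plate's top; axes as the shifter's. Two fore-and-aft slots 12 mm wide: left at y = +10 mm (first gear at the forward end, second at the rear), right at y = -10 mm (third forward, fourth rear), joined at x = 0 by the neutral channel, 12 mm wide. The teeth have round tips: a lever up to about 10 mm off at the knob still finds its way in.
- pivot (a point): Point about which the lever tilts both ways, 67 mm straight below the middle of the gate plate's top (45 mm above the bench), inside the housing; axes as the shifter's.
- knob (a point): Centre of the red ball-like knob, 48 mm across and 49 mm high, 175 mm from the pivot along the lever (220 mm above the bench when upright); z up along the lever. A bare steel shaft 10 mm thick runs from it down into the gate. It travels 52 mm fore and aft of neutral, 29 mm left and right of the middle. About 5 N moves it fore and aft, 3 N across; no spring, friction keeps it where it is left.
- fore_aft (a joint): Tilt of the lever fore and aft, rad: 0 = neutral, +0.30 = fully forward (first or third, hard stop), -0.30 = fully back (second or fourth, hard stop). It starts anywhere from nearly fully forward to nearly fully back.
- across (a joint): Tilt of the lever to the side, rad: -0.165 = against the left stop, 0 = middle, +0.165 = against the right stop. From about 0.138 to 0.165 either side it stands in the left (negative) or right (positive) slot; it passes from side to side only near fore_aft = 0 (within about 0.02, more at the round tips). It starts in the left slot.
- screwdriver: Loose screwdriver with a red handle, about 170 mm long, lying on the mat to the right of the shifter along its own x axis, 26 mm high at the handle. Origin at its underside, middle. Leave alone.
- bottle: Loose white bottle with a red cap, 44 mm across, 110 mm high, standing on the mat to the left of the shifter. Origin at the centre of its underside. Leave alone.
- tape: Loose roll of amber tape, 60 mm across, 19 mm high, lying flat on the mat to the left of the shifter. Origin at the centre of its underside. Leave alone.
- motor: Loose dark drone motor, 29 mm across, 26 mm high, standing on the mat to the right of the shifter. Origin at the centre of its underside. Leave alone.

How it is judged:
On the way, in this order (a step that is already met when the one before it is completed fails the run):
1. the lever stands in neutral at the right-hand side of the gate (value of joint across above 0.125 rad and value of joint fore_aft below 0.15 rad).
2. the lever is fully home in third (value of joint fore_aft above 0.265 rad and value of joint across above 0.125 rad), for 0.2 s.
At the end, for the whole second after the job is handed in: The lever rests fully forward in the right-hand slot (third gear): fore_aft above 0.265 of its 0.30 rad, within about 6 mm of the stop at the knob, and across above 0.125 rad; it is still and let go (all of step 2 and velocity of joint fore_aft between -0.05 and 0.05 rad/s and velocity of joint across between -0.05 and 0.05 rad/s); the robot touches nothing.
It fails at once if the lever is pinched: opposite sides of its knob or shaft are squeezed by the fingers at once (contact force between each of across_c1, across_c2 and the fingers above 2 N or contact force between each of across_c3, across_c4 and the fingers above 2 N or contact force between each of across_c5, across_c6 and the fingers above 2 N or contact force between each of across_c7, across_c8 and the fingers above 2 N).
It fails at once if the lever drops back into fourth (value of joint across above 0.1 rad and value of joint fore_aft below -0.15 rad).
It fails at once if a loose thing on the mat is moved by more than 20 mm, sideways or up (distance of any of screwdriver, bottle, tape, motor from where it was at the start of the episode above 0.02 m).
It also fails if it takes over 64 s, if anything falls off the work surface, if the arm or the gripper's body presses on something with over 40 N, if the wrist force passes 120 N, or if a joint passes its speed limit or range.

## Robot

A 6-joint arm with a two-finger parallel gripper is mounted at the origin on the work surface. World frame = base frame: x ahead of the robot, y to its left, z up, the work surface at z = 0. Lengths are in m, angles in rad, forces in N, time in s.
With the tool pointing down it reaches from about 0.275 to 0.775 m from the base axis. Payload 14.6 kg.
Tool frame: the origin (TCP) lies midway between the tips of the shut fingers; the grasp point (between the pads) lies ctrl.grip_depth behind it (ctrl.grip_depth is the distance from the TCP to the grasp point, in m); z points along the fingers, x is the direction in which the jaws open and shut, and the axes are right-handed (so a half turn about z gives the same grasp; the last joint's range is limited). The gripper opens to 85 mm and grips with 20 to 120 N. Pads are 22 mm wide; open, the fingers measure 114 mm over their backs; the gripper's body (76 mm by 85 mm) begins 54 mm behind the grasp point. The pads swing forward as they close: fully open they stand 13 mm farther back than shut.
Start: joints at [0.991, 0.263, -0.048, 1.259, 0, 1.415], TCP at [0.216, 0.478, 0.231] pointing down, gripper open.
Joint ranges: [-2.65, 2.65], [-0.89, 1.7], [-1.18, 1.37], [-2.13, 2.11], [-1.35, 1.29], [-3.14, 3.14]. Speed limits (rad/s): [1.89, 1.89, 2.57, 2.79, 3.14, 3.14].

## Interface

Orientations are given as a unit quaternion [x, y, z, w].
In Python, from workcell import ctrl, read_camera, workorder, search_frame, spot_point gives the robot as it stands. The module is installed in compiled form; this text tells all that it offers.
- The arm moves only by the tool send_rows, never from a script. Its argument "plan" is text: rows parted by semicolons, each of 5 numbers parted by spaces: the opening, from 0 (shut) to 1 (fully open), then the shift along the tool's x, y, z in mm, then the turn about the tool's z in degrees. In form: grip tx ty tz twist; .... A call has 1 to 20 rows; each row shifts and turns the commanded pose from where the row before left it, along the tool's axes as they then stand; what a row does not reach is not made up. A row lasts 1/8 s, in which the tool goes at most 62.5 mm and 10.7 degrees, less where a joint would pass 70% of its speed; a pose out of reach is approached as far as the arm can. A call is refused whole if a number of a shift passes 62.5 or a number of a turn 10.7, either way. A call with a gripper value outside its range is refused whole. The fingers move at their own pace and stop on an object; "grip_force" is the grip in N (left out, the last holds). Time passes only in rows, so rows that do not move let the fingers close. It gives the time, the measured TCP pose, the force and the opening at its end, in the units of the state.
- ctrl.read_state(): the state, without advancing time (a new reading comes with each control period).
- read_camera(name): name is "scene" or "top" or "wrist"; returns a dict with "color" (420x560x3 uint8, blue, green, red), "vertical_fov" (degrees; the focal length in pixels is half the picture's height over the tangent of half this angle, whatever the lens; pixels are square), "cx", "cy" (the principal point, pixels), "rvec" (rotation vector, rad) and "tvec" (3), from world to camera coordinates, as OpenCV has them; the wrist camera has in their place "T_tool_cam" (4x4, takes a point from camera to tool coordinates, whose origin is the TCP and whose axes are the tool frame's). Camera axes: x right, y down, z forward; pixel columns grow to the right and rows downward; lengths in m; the calibration is good to about 2 mm. A picture is of the moment at which its call begins: read the wrist's pose just before it. There is no depth.
- workorder.finish_job(): hands the job in, once; it reports no verdict.
Trained networks look in a picture, given as the dict that the camera call returned (one of the last four; its "shot" number tells which), for a name from the list of things; names that differ only in an ending like _2 or _b are one class to them, and where a whole thing is asked for, a point or a joint stands for the part that bears it (a point fixed in the world has none). Each returns a list of dicts, best first, with "conf" (0 to 1); they miss things now and then, are a little off and sometimes report something else, mostly with a low value. They report only what shows in the picture. A call takes as long as a camera call.
- search_frame(picture, name): "point" ([x, y, z] in m, in the coordinates of the camera as it stood for that picture, good to about 4 mm: the middle of the surface that is visible of it).
- spot_point(picture, name): "point" ([x, y, z] in m, in the coordinates of the camera as it stood for that picture, good to about 4 mm: a listed point, or the origin of a listed thing).
The state is a dict: "time": time; "joint_positions": joint angles; "joint_vel": joint speeds; "tau": joint torques, N m; "tcp_pos": TCP position; "tool_rot": TCP orientation; "ft_force": force on the tool from outside, world axes, zero at the start; "wrist_torque": the same for the moment, N m; "grip_width": finger opening in m.
Only numpy, scipy, OpenCV 4.12 (cv2) and the standard library are available. Lean on these libraries where they do the work, as an engineer would, in place of code of your own. Each camera call takes 0.05 s, during which the arm holds its last target.

## Working session

There is one attempt and no reset: what is moved stays moved. The work goes in short steps, Python scripts to look and compute and a tool call to move; the robot and the scene stay as the last step left them, time stands still between calls to the robot, and variables do not carry over. Pictures are saved under pics/ and viewed, and the job is handed in when it is done.

Besides the shell and the picture viewer there is one more tool, called after "Emit:" as name(argument=value, ...) on one line, values as JSON. send_rows: Moves the arm, as the interface text tells. Its arguments: {"type":"object","properties":{"plan":{"type":"string"},"grip_force":{"type":"number"}},"required":["plan"]}

```bash
mkdir -p pics; cat > h.py <<'E'
import numpy as np,cv2
from workcell import ctrl, read_camera, workorder, search_frame, spot_point
from scipy.spatial.transform import Rotation as R
def toworld(pic,p,st=None):
    p=np.array(p)
    if 'rvec' in pic:
        Rm=cv2.Rodrigues(np.array(pic['rvec'],float))[0]
        return Rm.T@(p-np.array(pic['tvec']).ravel())
    T=np.array(pic['T_tool_cam']); q=T[:3,:3]@p+T[:3,3]
    return R.from_quat(st['tool_rot']).apply(q)+np.array(st['tcp_pos'])
E
python3 - <<'E'
from h import *
st=ctrl.read_state()
print({k:np.round(v,4) for k,v in st.items()}, ctrl.grip_depth)
for c in ['scene','top']:
    p=read_camera(c); cv2.imwrite(f'pics/{c}0.png',p['color'])
    print(c,p['vertical_fov'],p['cx'],p['cy'],np.ravel(p['rvec']),np.ravel(p['tvec']))
    for n in ['shifter','gate','pivot','knob','screwdriver','bottle','tape','motor']:
        r=spot_point(p,n)
        for d in r[:2]: print(n,round(d['conf'],2),np.round(toworld(p,d['point']),4))
    for d in search_frame(p,'knob')[:1]: print('sf knob',np.round(toworld(p,d['point']),4))
E
```

```text
{'time': np.float64(0.0), 'joint_positions': array([ 0.9907,  0.2635, -0.0489,  1.2594,  0.    ,  1.4155]), 'joint_vel': array([ 0.0008,  0.0002, -0.0022,  0.0001, -0.0005,  0.0022]), 'tau': array([ 8.30000e-03, -6.37621e+01,  3.84558e+01,  1.37000e-02,
        2.00000e-04,  0.00000e+00]), 'tcp_pos': array([0.2162, 0.4781, 0.2308]), 'tool_rot': array([ 8.403e-01,  5.422e-01, -5.000e-04,  2.000e-04]), 'ft_force': array([ 0.3425, -0.1675, -0.1993]), 'wrist_torque': array([-0.0771,  0.0486, -0.0113]), 'grip_width': np.float64(0.0854)} 0.0187
scene 53.94719140521429 277.9516794352846 207.12321647904213 [ 1.90303793  1.26808635 -0.65803361] [-0.24323707 -0.19317512  1.18591391]
shifter 0.87 [ 0.5741  0.0331 -0.0018]
gate 0.71 [0.5693 0.0319 0.1128]
gate 0.56 [0.5644 0.034  0.0434]
pivot 0.76 [0.567  0.0322 0.0438]
knob 0.93 [0.5684 0.0614 0.2196]
screwdriver 0.66 [ 0.5894 -0.1205  0.0025]
screwdriver 0.55 [ 0.6948 -0.1148  0.0054]
bottle 0.9 [0.5749 0.1979 0.0078]
tape 0.73 [0.4357 0.1675 0.0058]
motor 0.71 [ 0.6977 -0.1146  0.0061]
sf knob [0.5763 0.0498 0.2192]
top 52.17458427013915 280.74685794802093 210.77494579721366 [ 2.19731184 -2.13741269  0.13567392] [0.02737087 0.56962323 0.87150365]
gate 0.63 [0.5702 0.0285 0.1171]
pivot 0.56 [0.5669 0.0293 0.0453]
knob 0.95 [0.5698 0.053  0.223 ]
screwdriver 0.62 [ 0.585  -0.1269  0.0037]
bottle 0.85 [0.5749 0.1978 0.0037]
tape 0.56 [0.4293 0.1644 0.0056]
motor 0.56 [ 0.6996 -0.115  -0.0014]
sf knob [0.571  0.0591 0.238 ]
```

View pics/scene0.png

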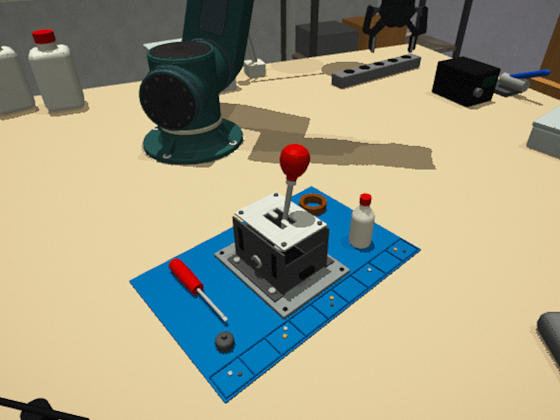

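View pics/top0.png

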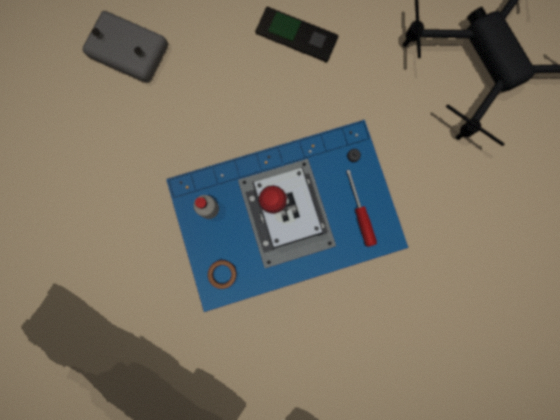

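The top view shows the mat (corners near (168,180), (364,121), (408,246), (204,310)) turned in yaw. The knob is at (272,199), near neutral on the left. I'll measure the yaw next.

```bash
cat >> h.py <<'E'
def K(pic):
    h=pic['color'].shape[0]; f=h/2/np.tan(np.radians(pic['vertical_fov']/2))
    return np.array([[f,0,pic['cx']],[0,f,pic['cy']],[0,0,1]])
def ray(pic,uv,z):
    Rm=cv2.Rodrigues(np.array(pic['rvec'],float))[0]; t=np.array(pic['tvec']).ravel()
    o=-Rm.T@t; d=Rm.T@np.linalg.inv(K(pic))@np.array([uv[0],uv[1],1.])
    return o+d*(z-o[2])/d[2]
def proj(pic,P):
    return cv2.projectPoints(np.array(P,float).reshape(-1,1,3),np.array(pic['rvec'],float),np.array(pic['tvec'],float),K(pic),None)[0].reshape(-1,2)
def mat(pic):
    hsv=cv2.cvtColor(pic['color'],cv2.COLOR_BGR2HSV)
    m=cv2.inRange(hsv,(95,120,50),(125,255,255))
    c=max(cv2.findContours(m,cv2.RETR_EXTERNAL,cv2.CHAIN_APPROX_NONE)[0],key=cv2.contourArea)
    W=np.array([ray(pic,p,0.004)[:2] for p in c[:,0].astype(float)],np.float32)
    return cv2.minAreaRect(W)
def rediness(pic):
    hsv=cv2.cvtColor(pic['color'],cv2.COLOR_BGR2HSV)
    return cv2.inRange(hsv,(0,150,60),(8,255,255))|cv2.inRange(hsv,(172,150,60),(180,255,255))
def knobpix(pic,near):
    n,l,s,c=cv2.connectedComponentsWithStats(rediness(pic))
    i=min(range(1,n),key=lambda i:np.hypot(*(c[i]-near))+(1e3 if s[i][4]<80 else 0)); return c[i],s[i]
E
python3 - <<'E'
from h import *
for c,near in [('scene',(294,160)),('top',(272,199))]:
    p=read_camera(c); print(c,mat(p))
    k,s=knobpix(p,near); print(k,s,ray(p,k,.218))
p=read_camera('top')
im=cv2.resize(p['color'][140:290,150:430],None,fx=2.8,fy=2.8,interpolation=cv2.INTER_CUBIC); cv2.imwrite('pics/topz.png',im)
E
```

```text
scene ((0.5706918239593506, 0.03296971321105957), (0.300005167722702, 0.45836833119392395), 18.762231826782227)
[293.98457888 160.33570581] [280 143  30  38 843] [0.56927416 0.06018342 0.218     ]
top ((0.5677025318145752, 0.03073933720588684), (0.29515382647514343, 0.45544201135635376), 18.81765365600586)
[272.16024341 198.9168357 ] [259 187  26  25 493] [0.56691131 0.0597419  0.218     ]
```

View pics/topz.png

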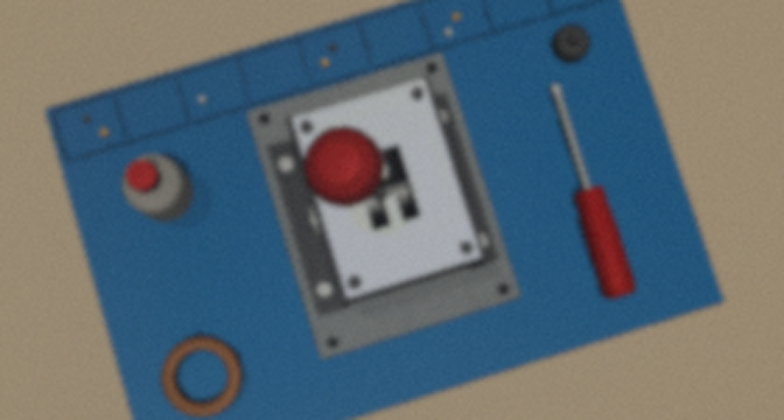

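The mat fits at 300 x 458 mm with yaw about 18.8°, and its centre is close to the gate at (0.569, 0.031). In shifter axes the knob is about +8 mm forward and +28 mm left. I'll close the fingers, rise, and square the tool to the shifter.

Emit:
send_rows(plan="0 0 0 -40 0; 0 0 0 -35 0; 0 0 0 0 9.4; 0 0 0 0 9.4; 0 0 0 0 9.4; 0 0 0 0 9.4; 0 0 0 0 9.3; 0 0 0 0 0", grip_force=20)

```text
time: 2.15
tcp_pos: [0.2164, 0.4783, 0.3063]
tool_rot: [0.987, 0.163, 0.0, 0.0]
ft_force: [-0.6, 0.8, 0.3]
grip_width: -0.0001
```

```bash
cat >> h.py <<'E'
O=np.array([.569,.0315]); YAW=np.radians(18.8)
def loc(p): 
    c,s=np.cos(YAW),np.sin(YAW); d=np.array(p[:2])-O
    return np.array([c*d[0]+s*d[1],-s*d[0]+c*d[1]])*1e3
def info(tgt=None):
    st=ctrl.read_state(); Rt=R.from_quat(st['tool_rot']); x=Rt.as_matrix()[:,0]
    print('t',round(float(st['time']),2),'local mm',np.round(loc(st['tcp_pos']),1),'z',round(st['tcp_pos'][2]*1e3,1),'yaw',round(np.degrees(np.arctan2(x[1],x[0])),1),'F',np.round(st['ft_force'],1),'w',round(float(st['grip_width']),4),'zaxis',np.round(Rt.as_matrix()[:,2],3))
    if tgt is not None:
        c,s=np.cos(YAW),np.sin(YAW); w=np.array([*(O+np.array([c*tgt[0]-s*tgt[1],s*tgt[0]+c*tgt[1]])/1e3),tgt[2]/1e3])
        print('shift mm',np.round(Rt.inv().apply(w-np.array(st['tcp_pos']))*1e3,1))
    return st
def knob():
    for c in ['scene','top']:
        p=read_camera(c)
        for d in spot_point(p,'knob')[:1]: print(c,'net',round(d['conf'],2),np.round([*loc(toworld(p,d['point'])),1e3*toworld(p,d['point'])[2]],1))
        uv=proj(p,[[*O,.218]])[0]; k,s=knobpix(p,uv+(np.array([0,-5]) )); print('  blob',np.round(k),s[2:],np.round(loc(ray(p,k,.218)),1))
E
python3 -c "
from h import *
info((75,28,300))"
```

```text
t 2.15 local mm [-189.8  536.6] z 306.3 yaw 18.8 F [-0.6  0.8  0.3] w -0.0001 zaxis [ 0. -0. -1.]
shift mm [264.6 508.7   6.3]
```

Emit:
send_rows(plan="0 26.5 50 0 0; 0 26.5 50 0 0; 0 26.5 50 0 0; 0 26.5 50 0 0; 0 26.5 50 0 0; 0 26.5 50 0 0; 0 26.5 50 0 0; 0 26.5 50 0 0; 0 26.5 50 0 0; 0 26.5 50 0 0; 0 0 8.7 0 0; 0 0 0 0 0")

```text
time: 3.65
tcp_pos: [0.6308, 0.0817, 0.306]
tool_rot: [0.986, 0.164, -0.0, -0.0]
ft_force: [-1.2, 0.0, -0.4]
grip_width: -0.0001
```

```bash
python3 -c "
from h import *
info((75,28,205));knob()
p=read_camera('scene');cv2.imwrite('pics/s1.png',cv2.resize(p['color'][60:330,100:450],None,fx=2,fy=2))"
```

```text
t 3.65 local mm [74.7 27.6] z 306.0 yaw 18.9 F [-1.2  0.  -0.4] w -0.0001 zaxis [-0.001  0.    -1.   ]
shift mm [  0.4  -0.4 101. ]
scene net 0.76 [  8.6  30.9 220.4]
  blob [294. 161.] [ 30  37 832] [10.3 26.5]
  blob [366. 226.] [ 20  39 379] [ -83.2 -107.8]
```

View pics/s1.png

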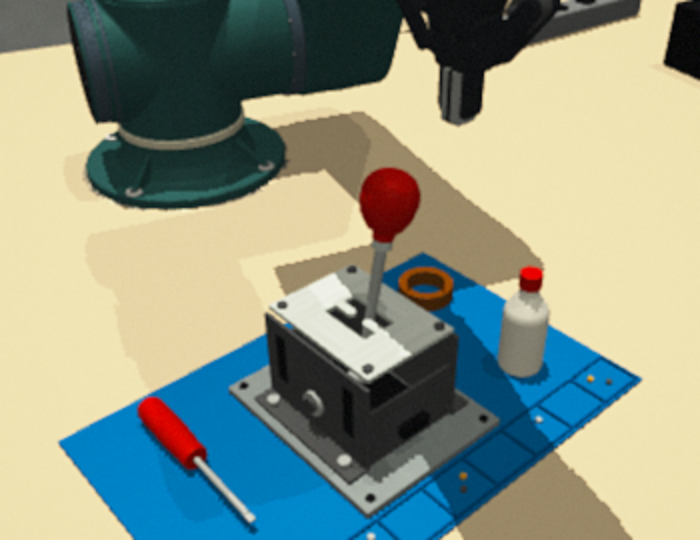

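The scene view shows the knob at about (390,200) in this 2x crop. The slim shut fingers are well clear above and ahead of it. I'll descend in front of the knob.

Emit:
send_rows(plan="0 0 0 50 0; 0 0 0 48 0; 0 0 0 0 0; 0 -14 0 0 0; 0 -8 0 0 0; 0 0 0 0 0")

```text
time: 4.65
tcp_pos: [0.6104, 0.0749, 0.21]
tool_rot: [0.987, 0.163, 0.001, 0.0]
ft_force: [0.3, -0.1, 1.1]
grip_width: -0.0005
```

```bash
python3 -c "
from h import *
info();knob()
p=read_camera('scene');cv2.imwrite('pics/s2.png',cv2.resize(p['color'][60:330,100:450],None,fx=2,fy=2))"
```

```text
t 4.65 local mm [53.2 27.7] z 210.0 yaw 18.8 F [ 0.3 -0.1  1.1] w -0.0005 zaxis [ 0.002  0.    -1.   ]
scene net 0.88 [ 10.5  29.2 221.3]
  blob [293. 161.] [ 26  37 757] [10.1 24. ]
  blob [366. 227.] [ 20  39 380] [ -83.3 -107.7]
```

View pics/s2.png

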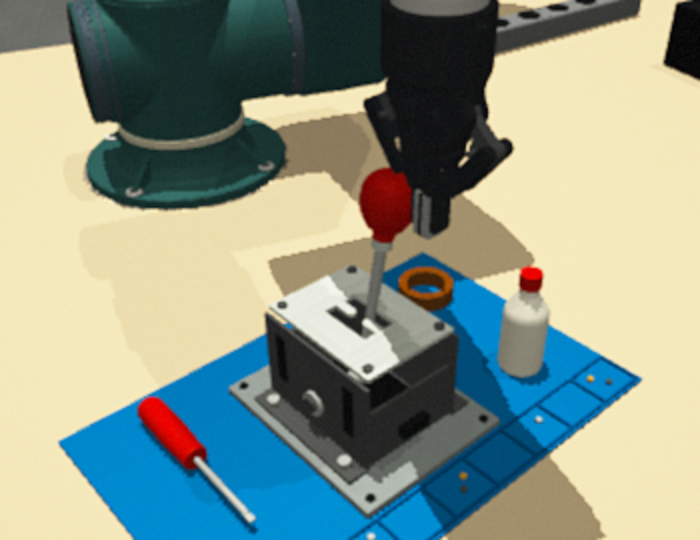

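The shut fingers are at about (430,215), ahead of the knob. However, the -x linkage (380,110–165) hangs over the knob's top. I'll back off and turn the tool 90° so that fore-aft pushes use the fingers' flat sides.

Emit:
send_rows(plan="0 20 0 0 0; 0 0 0 -50 0; 0 0 0 -20 -10; 0 0 0 0 -10; 0 0 0 0 -10; 0 0 0 0 -10; 0 0 0 0 -10; 0 0 0 0 -10; 0 0 0 0 -10; 0 0 0 0 -10; 0 0 0 0 -10; 0 0 0 0 0; 0 0 0 50 0; 0 0 0 20 0; 0 0 -20 0 0; 0 0 -8 0 0; 0 0 0 0 0")

```text
time: 7.02
tcp_pos: [0.6027, 0.0722, 0.2089]
tool_rot: [0.583, 0.812, 0.0, 0.0]
ft_force: [1.2, -0.0, 0.3]
grip_width: -0.0001
```

```bash
python3 -c "
from h import *
info();knob()
p=read_camera('scene');cv2.imwrite('pics/s3.png',cv2.resize(p['color'][60:330,100:450],None,fx=2,fy=2))"
```

```text
t 7.03 local mm [45.  27.7] z 208.9 yaw 108.6 F [ 1.2 -0.   0.3] w -0.0001 zaxis [ 0.001  0.    -1.   ]
scene net 0.58 [  8.9  29.5 221. ]
  blob [291. 164.] [ 23  35 567] [13.9 16.1]
  blob [366. 226.] [ 20  39 378] [ -83.2 -107.8]
```

View pics/s3.png

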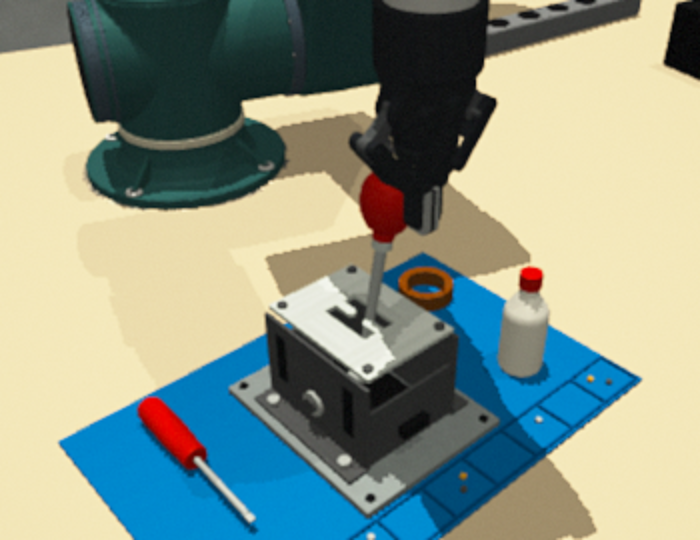

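Emit:
send_rows(plan="0 0 -3 0 0; 0 0 -2 0 0; 0 0 0 0 0")

```text
time: 7.65
tcp_pos: [0.5981, 0.0707, 0.2086]
tool_rot: [0.582, 0.813, 0.0, 0.0]
ft_force: [4.7, 1.3, 2.6]
grip_width: 0.0001
```

```bash
python3 -c "
from h import *
info();knob()"
```

```text
t 7.65 local mm [40.2 27.7] z 208.6 yaw 108.8 F [4.7 1.3 2.6] w 0.0001 zaxis [ 0.001  0.    -1.   ]
scene net 0.9 [  7.   29.3 218.8]
  blob [289. 163.] [ 24  35 545] [10.6 15.8]
  blob [366. 226.] [ 20  39 377] [ -83.2 -107.8]
```

Emit:
send_rows(plan="0 0 -2 0 0; 0 0 -2 0 0; 0 0 0 0 0")

```text
time: 8.22
tcp_pos: [0.594, 0.0693, 0.2084]
tool_rot: [0.582, 0.813, 0.0, 0.0]
ft_force: [4.9, 2.0, 3.5]
grip_width: -0.0005
```

```bash
python3 -c "
from h import *
info();knob()"
```

```text
t 8.22 local mm [35.9 27.8] z 208.4 yaw 108.8 F [4.9 2.  3.5] w -0.0005 zaxis [ 0. -0. -1.]
scene net 0.7 [  1.9  28.4 222. ]
  blob [287. 162.] [ 23  35 536] [ 6.6 15.5]
  blob [366. 226.] [ 20  39 381] [ -83.2 -107.8]
```

Emit:
send_rows(plan="0 0 30 0 0; 0 0 0 -55 0; 0 0 0 -35 10; 0 0 0 0 10; 0 0 0 0 10; 0 0 0 0 10; 0 0 0 0 10; 0 0 0 0 10; 0 0 0 0 10; 0 0 0 0 10; 0 0 0 0 10; 0 0 -60 0 0; 0 0 0 0 0")

```text
time: 10.05
tcp_pos: [0.6014, 0.1382, 0.298]
tool_rot: [0.986, 0.164, -0.001, -0.0]
ft_force: [-0.1, -0.6, 0.1]
grip_width: -0.0002
```

```bash
python3 -c "
from h import *
info((0,82,208));knob()
p=read_camera('top');cv2.imwrite('pics/t4.png',cv2.resize(p['color'][110:310,150:430],None,fx=2.8,fy=2.8))"
```

```text
t 10.05 local mm [65.  90.6] z 298.0 yaw 18.9 F [-0.1 -0.6  0.1] w -0.0002 zaxis [-0.002 -0.    -1.   ]
shift mm [-64.9   8.5  90.1]
scene net 0.69 [ -0.9  28.  220.9]
  blob [291. 159.] [ 30  38 835] [ 2.3 27. ]
top net 0.67 [  1.9  23.3 220.8]
  blob [273. 203.] [ 26  25 499] [-0.6 27.5]
```

View pics/t4.png

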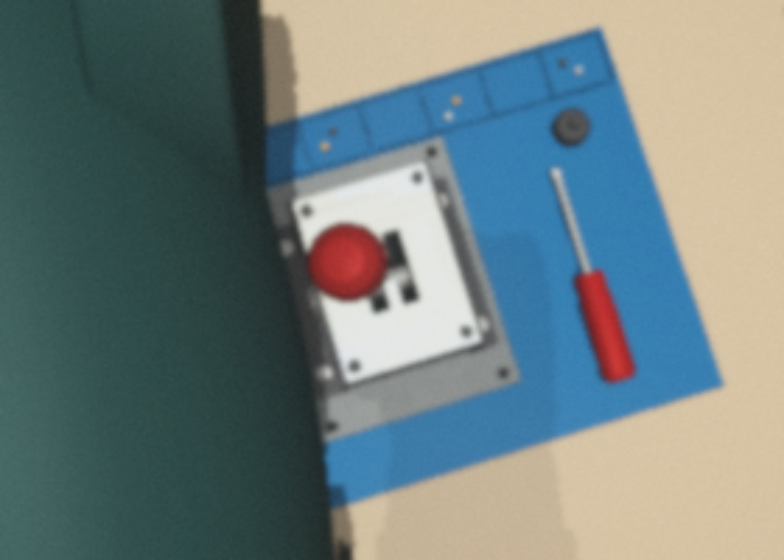

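The knob is clear in the top view at (348,260) in the crop, about +1 mm fore-aft and still on the left, so it is in neutral. I'll come down on its left side.

Emit:
send_rows(plan="0 -50 0 0 0; 0 -14 5 0 0; 0 0 0 45 0; 0 0 0 45 0; 0 0 5 0 0; 0 0 5 0 0; 0 0 5 0 0; 0 0 0 0 0")

```text
time: 11.3
tcp_pos: [0.5497, 0.0959, 0.2093]
tool_rot: [0.987, 0.163, 0.001, 0.0]
ft_force: [-0.3, -0.5, 0.1]
grip_width: -0.0001
```

```bash
python3 -c "
from h import *
info();knob()"
```

```text
t 11.3 local mm [ 2.4 67.2] z 209.3 yaw 18.7 F [-0.3 -0.5  0.1] w -0.0001 zaxis [ 0.002  0.    -1.   ]
scene net 0.96 [  0.9  27.6 221.7]
  blob [291. 159.] [ 30  38 832] [ 2.8 26.5]
  blob [366. 226.] [ 20  39 377] [ -83.1 -107.8]
```

Emit:
send_rows(plan="0 0 4 0 0; 0 0 4 0 0; 0 0 4 0 0; 0 0 4 0 0; 0 0 4 0 0; 0 0 0 0 0")

```text
time: 12.25
tcp_pos: [0.5555, 0.077, 0.2082]
tool_rot: [0.987, 0.163, -0.0, 0.0]
ft_force: [-0.2, 2.2, 1.8]
grip_width: 0.0002
```

```bash
python3 -c "
from h import *
info();knob()"
```

```text
t 12.25 local mm [ 1.9 47.4] z 208.2 yaw 18.7 F [-0.2  2.2  1.8] w 0.0002 zaxis [ 0. -0. -1.]
scene net 0.89 [  0.4  14.  224. ]
  blob [284. 161.] [ 30  38 845] [ 0.4 13.3]
  blob [365. 226.] [ 20  39 380] [ -83.1 -107.7]
```

Crossing freely at about 2 N, so I'll carry on.

Emit:
send_rows(plan="0 0 4 0 0; 0 0 4 0 0; 0 0 4 0 0; 0 0 4 0 0; 0 0 4 0 0; 0 0 4 0 0; 0 0 4 0 0; 0 0 0 0 0")

```text
time: 13.45
tcp_pos: [0.5645, 0.0505, 0.2082]
tool_rot: [0.987, 0.163, -0.0, 0.0]
ft_force: [-0.6, 1.3, 1.3]
grip_width: 0.0003
```

```bash
python3 -c "
from h import *
info();knob()"
```

```text
t 13.45 local mm [ 1.8 19.4] z 208.2 yaw 18.7 F [-0.6  1.3  1.3] w 0.0003 zaxis [-0. -0. -1.]
scene net 0.9 [  1.5 -13.6 222.8]
  blob [270. 167.] [ 31  38 866] [  0.6 -14.9]
  blob [372. 239.] [ 7 14 60] [-106.  -111.2]
```

Emit:
send_rows(plan="0 0 4 0 0; 0 0 4 0 0; 0 0 3 0 0; 0 0 1 0 0; 0 0 0 0 0")

```text
time: 14.28
tcp_pos: [0.5682, 0.0395, 0.2082]
tool_rot: [0.987, 0.163, -0.0, -0.0]
ft_force: [-1.6, 3.3, 1.0]
grip_width: -0.0002
```

```bash
python3 -c "
from h import *
info();knob()"
```

```text
t 14.28 local mm [1.8 7.8] z 208.2 yaw 18.8 F [-1.6  3.3  1. ] w -0.0002 zaxis [-0.  0. -1.]
scene net 0.74 [  2.4 -27.7 218.1]
  blob [264. 171.] [ 32  37 869] [  2.5 -27.9]Traceback (most recent call last):
  File "<string>", line 3, in <module>
    info();knob()
           ~~~~^^
  File "h.py", line 47, in knob
    uv=proj(p,[[*O,.218]])[0]; k,s=knobpix(p,uv+(np.array([0,-5]) )); print('  blob',np.round(k),s[2:],np.round(loc(ray(p,k,.218)),1))
                                   ~~~~~~~^^^^^^^^^^^^^^^^^^^^^^^^^^
  File "h.py", line 31, in knobpix
    i=min(range(1,n),key=lambda i:np.hypot(*(c[i]-near))+(1e3 if s[i][4]<80 else 0)); return c[i],s[i]
ValueError: min() iterable argument is empty
```

Emit:
send_rows(plan="0 0 1 0 0; 0 0 0 0 0")

```text
time: 14.72
tcp_pos: [0.5684, 0.0389, 0.2082]
tool_rot: [0.987, 0.163, -0.0, -0.0]
ft_force: [-2.2, 5.1, 2.4]
grip_width: -0.0001
```

```bash
python3 -c "
from h import *
info();knob()"
```

```text
t 14.72 local mm [1.8 7.2] z 208.2 yaw 18.8 F [-2.2  5.1  2.4] w -0.0001 zaxis [-0.     0.001 -1.   ]
scene net 0.81 [  0.6 -24.2 217.3]
  blob [264. 171.] [ 32  37 869] [  2.4 -27.8]Traceback (most recent call last):
  File "<string>", line 3, in <module>
    info();knob()
           ~~~~^^
  File "h.py", line 47, in knob
    uv=proj(p,[[*O,.218]])[0]; k,s=knobpix(p,uv+(np.array([0,-5]) )); print('  blob',np.round(k),s[2:],np.round(loc(ray(p,k,.218)),1))
                                   ~~~~~~~^^^^^^^^^^^^^^^^^^^^^^^^^^
  File "h.py", line 31, in knobpix
    i=min(range(1,n),key=lambda i:np.hypot(*(c[i]-near))+(1e3 if s[i][4]<80 else 0)); return c[i],s[i]
ValueError: min() iterable argument is empty
```

The lever is against the right stop: the force is rising and the knob is at y ≈ -28 mm. I'll retreat left, rise, go behind the knob, and turn 90°.

Emit:
send_rows(plan="0 0 -25 0 0; 0 0 0 -50 0; 0 0 0 -45 0; 0 -35 0 0 0; 0 -35 20 0 0; 0 0 40 0 -10; 0 0 0 0 -10; 0 0 0 0 -10; 0 0 0 0 -10; 0 0 0 0 -10; 0 0 0 0 -10; 0 0 0 0 -10; 0 0 0 0 -10; 0 0 0 0 -10; 0 0 0 0 0; 0 0 0 0 0")

```text
time: 16.92
tcp_pos: [0.5136, -0.0173, 0.3033]
tool_rot: [0.584, 0.812, -0.0, 0.0]
ft_force: [-0.7, -0.3, 0.3]
grip_width: 0.0
```

```bash
python3 -c "
from h import *
info((-65,-28,208))
p=read_camera('scene')
k,s=knobpix(p,(264,171)); print(k,s,loc(ray(p,k,.217)))
cv2.imwrite('pics/s5.png',cv2.resize(p['color'][60:330,100:450],None,fx=2,fy=2))
p=read_camera('top')
for d in spot_point(p,'knob')[:1]: print(d['conf'],loc(toworld(p,d['point'])))"
```

```text
t 16.93 local mm [-68.2 -28.3] z 303.3 yaw 108.5 F [-0.7 -0.3  0.3] w 0.0 zaxis [ 0. -0. -1.]
shift mm [ 0.4  3.2 95.3]
[264.1201373  170.87871854] [248 154  32  37 874] [  1.13956176 -26.91625672]
0.21 [ 56.1976661  156.34950832]
```

View pics/s5.png

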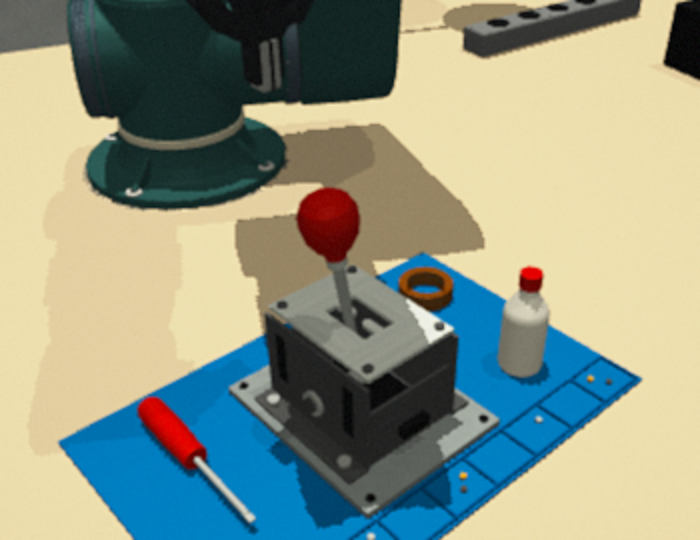

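The lever (knob at (328,225) in the crop) leans right in neutral, and the fingers are behind it. I'll descend and push forward.

Emit:
send_rows(plan="0 0 0 49 0; 0 0 0 49 0; 0 0 0 0 0; 0 0 10 0 0; 0 0 10 0 0; 0 0 8 0 0; 0 0 5 0 0; 0 0 5 0 0; 0 0 0 0 0")

```text
time: 18.2
tcp_pos: [0.5496, -0.0048, 0.2053]
tool_rot: [0.582, 0.813, -0.0, -0.0]
ft_force: [-1.8, -0.8, 0.4]
grip_width: -0.0001
```

```bash
cat > k.py <<'E'
from h import *
info()
p=read_camera('scene')
k,s=knobpix(p,(264,180)); print(k,s,loc(ray(p,k,.213)))
for d in spot_point(p,'knob')[:1]: print(d['conf'],loc(toworld(p,d['point'])),toworld(p,d['point'])[2])
E
python3 k.py
```

```text
t 18.2 local mm [-30.1 -28.1] z 205.3 yaw 108.8 F [-1.8 -0.8  0.4] w -0.0001 zaxis [-0.  0. -1.]
[265.68828214 171.76791809] [250 155  32  37 879] [ -0.40292839 -22.70524423]
0.82 [  5.95251716 -26.88618862] 0.21714946828144469
```

Emit:
send_rows(plan="0 0 5 0 0; 0 0 5 0 0; 0 0 5 0 0; 0 0 5 0 0; 0 0 5 0 0; 0 0 0 0 0")

```text
time: 19.05
tcp_pos: [0.5736, 0.0033, 0.2051]
tool_rot: [0.582, 0.813, 0.0, 0.0]
ft_force: [-1.6, 0.5, 1.0]
grip_width: -0.0002
```

```bash
python3 k.py
```

```text
t 19.05 local mm [ -4.7 -28.2] z 205.1 yaw 108.8 F [-1.6  0.5  1. ] w -0.0002 zaxis [ 0.  0. -1.]
[277.12162162 179.75675676] [261 163  33  37 888] [ 28.51659882 -24.64145202]
0.92 [ 29.62539526 -24.08708958] 0.21403019164353249
```

Emit:
send_rows(plan="0 0 5 0 0; 0 0 5 0 0; 0 0 4 0 0; 0 0 3 0 0; 0 0 2 0 0; 0 0 0 0 0")

```text
time: 19.9
tcp_pos: [0.5914, 0.0093, 0.2053]
tool_rot: [0.582, 0.813, 0.0, 0.0]
ft_force: [-2.7, -1.4, -0.5]
grip_width: 0.0
```

```bash
python3 k.py
```

```text
t 19.9 local mm [ 14.1 -28.3] z 205.3 yaw 108.8 F [-2.7 -1.4 -0.5] w 0.0 zaxis [ 0.  0. -1.]
[285.59954751 187.12669683] [270 170  32  36 884] [ 51.70462274 -28.54385062]
0.68 [ 49.37127571 -26.49176623] 0.21071240084616938
```

Nearly there. I'll go forward in small steps until the force shows the stop.

Emit:
send_rows(plan="0 0 1 0 0; 0 0 1 0 0; 0 0 1 0 0; 0 0 0 0 0")

```text
time: 20.5
tcp_pos: [0.5938, 0.0102, 0.2051]
tool_rot: [0.582, 0.813, -0.0, -0.0]
ft_force: [-5.5, -1.9, -2.0]
grip_width: 0.0001
```

```bash
python3 k.py
```

```text
t 20.5 local mm [ 16.7 -28.1] z 205.1 yaw 108.8 F [-5.5 -1.9 -2. ] w 0.0001 zaxis [-0.001 -0.    -1.   ]
[286.80764904 188.17772778] [271 171  33  36 889] [ 54.91069083 -29.08456707]
0.69 [ 52.86315206 -25.49274425] 0.2142321671209904
```

Emit:
send_rows(plan="0 0 1 0 0; 0 0 1 0 0; 0 0 0 0 0")

```text
time: 20.98
tcp_pos: [0.5949, 0.0106, 0.2049]
tool_rot: [0.582, 0.813, -0.001, -0.001]
ft_force: [-9.3, -4.7, -1.5]
grip_width: -0.0001
```

```bash
python3 k.py
```

```text
t 20.98 local mm [ 17.8 -28.1] z 204.9 yaw 108.7 F [-9.3 -4.7 -1.5] w -0.0001 zaxis [-0.002 -0.001 -1.   ]
[287.19160998 188.50340136] [271 172  33  35 882] [ 55.90851657 -29.24104239]
0.62 [ 53.218013 -26.39754 ] 0.21052873380110407
```

Emit:
send_rows(plan="0 0 1.5 0 0; 0 0 1.5 0 0; 0 0 0 0 0; 0 0 0 0 0")

```text
time: 21.58
tcp_pos: [0.5964, 0.0112, 0.2046]
tool_rot: [0.583, 0.813, -0.002, -0.002]
ft_force: [-17.4, -7.3, 0.7]
grip_width: 0.0001
```

```bash
python3 k.py
```

```text
t 21.57 local mm [ 19.4 -28. ] z 204.6 yaw 108.7 F [-17.4  -7.3   0.7] w 0.0001 zaxis [-0.005 -0.001 -1.   ]
[287.74494382 189.06067416] [272 172  33  36 890] [ 57.51060692 -29.61817667]
0.85 [ 55.33523762 -25.22051382] 0.20886982774554125
```

The force climbs to 19 N for about 1.5 mm of travel, so this is the hard stop. I'll release and back away.

Emit:
send_rows(plan="0 0 -6 0 0; 0 0 -30 0 0; 0 0 -30 0 0; 0 0 -10 -40 0; 0 0 0 -50 0; 0 0 -40 0 0; 0 0 0 0 0; 0 0 0 0 0")

```text
time: 22.68
tcp_pos: [0.4895, -0.0254, 0.2955]
tool_rot: [0.582, 0.813, 0.0, 0.0]
ft_force: [1.0, -0.3, 0.1]
grip_width: -0.0001
```

```bash
python3 k.py; python3 - <<'E'
from h import *
p=read_camera('scene')
cv2.imwrite('pics/s6.png',cv2.resize(p['color'][60:330,100:450],None,fx=2,fy=2))
for n in ['screwdriver','bottle','tape','motor']:
    for d in spot_point(p,n)[:2]: print(n,round(d['conf'],2),np.round(toworld(p,d['point']),3))
E
```

```text
t 22.68 local mm [-93.6 -28.2] z 295.5 yaw 108.8 F [ 1.  -0.3  0.1] w -0.0001 zaxis [ 0.001  0.    -1.   ]
[287.08680947 188.40360767] [271 172  33  35 887] [ 55.61542853 -29.17943573]
0.81 [ 54.4652572  -25.74262491] 0.211506214303907
screwdriver 0.93 [ 0.589 -0.121  0.003]
bottle 0.76 [0.576 0.201 0.005]
tape 0.96 [0.434 0.166 0.005]
tape 0.39 [0.565 0.034 0.046]
motor 0.9 [ 0.698 -0.114  0.005]
```

View pics/s6.png

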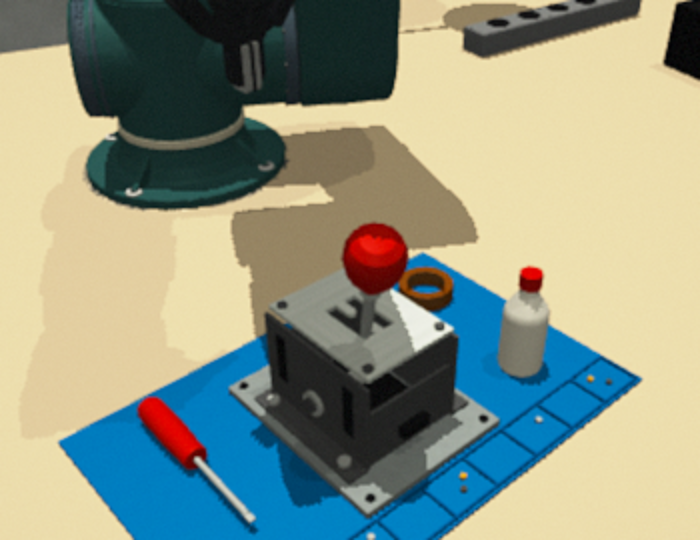

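The knob, at (375,258) in the crop, stays about 55 mm forward and 29 mm right. The robot is clear of it and the loose things have not moved, so I'm handing in.

```bash
python3 -c "
from h import *
print(workorder.finish_job())"
```

```text
the job is handed in; nothing more can be done
None
```

The lever is in third gear and released, and I handed the job in at about 23 s of the 64 s allowed. `finish_job` reports no verdict.

I did it with the fingers shut and used only their outer sides:
1. **Neutral:** I pushed the knob about 8 mm back to neutral.
2. **Across:** I pushed it to the right-hand stop, where the force rose from about 1 N to 6 N.
3. **Third:** I pushed it forward until the force climbed to about 19 N at the hard stop, then backed away and up.

**Last checks:**
- **Lever position:** after release the knob blob in the scene image read about 55 mm forward and 29 mm right, against a full travel of 52 and 29 mm. The trained network read about 54 mm forward and 26 mm right, 3–4 mm from the blob sideways. That lies within the combined measuring error, and both put the lever in the right-hand slot.
- **Robot clear:** the wrist force was about 1 N, and the picture showed the fingers away from the lever.
- **Loose things:** the screwdriver, bottle, tape and motor were all within about 4 mm of where they started, which is the measuring error.

One approach was abandoned: a gripper linkage hung over the knob, so I backed off and turned the tool 90° before pushing. Two measuring scripts also stopped with an error because the arm hid the knob from the top camera. I used the scene camera instead.

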